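Hold the bonding press in the green

ROBOT

A 6-joint arm with a two-finger parallel gripper is mounted at the origin on a cart in front of the work surface, level with it; the furniture and walls round the work are solid. World frame = base frame: x ahead of the robot, y to its left, z up, the work surface at z = 0. Lengths are in m, angles in rad, forces in N, time in s.
With the tool pointing down it reaches from about 0.225 to 0.875 m from the base axis. Payload 3.4 kg.
Tool frame: the origin (TCP) lies at the very end of the fingers, on their centre line; the grasp point (between the pads) lies 19 mm behind it; z points along the fingers, y is the line along which they close (so a half turn about z gives the same grasp; the last joint's range is limited). The gripper opens to 85 mm and grips with 20 to 120 N. Pads are 22 mm wide; open, the fingers measure 114 mm over their backs; the gripper's body (76 mm by 85 mm) begins 54 mm behind the grasp point. The pads swing forward as they close: fully open they stand 13 mm farther back than shut.
Start: joints at [1.026, 0.276, 1.505, -0, 1.361, -0.121], TCP at [0.236, 0.524, 0.231] pointing down, gripper open.
Joint ranges: [-2.89, 2.89], [-0.75, 2.08], [0.22, 2.7], [-1.18, 4.32], [0.11, 2.71], [-2.7, 2.7]. Speed limits (rad/s): [2.57, 2.57, 3.14, 3.14, 3.14, 3.14].

INTERFACE

Orientations are given as [roll, pitch, yaw] about the fixed x, y, z axes, in that order (R = Rz(yaw) Ry(pitch) Rx(roll)).
In Python, from plant import manip gives the robot as it stands.
- The arm moves only by the tool jog_arm, never from a script. Its argument "steps" is a list of rows, each a list of 3 entries, a list of its own where there are three numbers: the closure, from 0 (fully open) to 1 (shut), then the shift along the tool's x, y, z in mm, then the turn, a rotation vector about the tool's x, y, z in degrees. In form: [[grip, [tx, ty, tz], [wx, wy, wz]], ...]. A call has exactly 8 rows; each row is the pose to reach, as a shift and turn from the pose commanded when the call began, along the tool's axes at that moment; what a row does not reach only later rows make up. A row lasts 1/8 s, in which the tool goes at most 62.5 mm and 10.7 degrees, less where a joint would pass 70% of its speed; a pose out of reach is approached as far as the arm can. A call with a gripper value outside its range is refused whole. The fingers move at their own pace and stop on an object; "squeeze" is the grip in N (left out, the last holds). Time passes only in rows, so rows that repeat a pose let the fingers close, or fill a call up. It gives the time, the measured TCP pose, the force, the opening and the grip force at its end, in the units of the state.
- manip.get_obs(): the state, without advancing time (a new reading comes with each control period).
- manip.camera(name): name is "side" or "top" or "wrist"; returns a dict with "pixels" (384x512x3 uint8, red, green, blue), "vfov" (degrees; the focal length in pixels is half the picture's height over the tangent of half this angle, whatever the lens; pixels are square), "cx", "cy" (the principal point, pixels), "camera_from_world" (4x4, takes a point from world to camera coordinates); the wrist camera has in their place "mount" (4x4, takes a point from camera to tool coordinates, whose origin is the TCP and whose axes are the flange's). Camera axes: x right, y up, looking along -z (the intrinsics and any distortion apply to the point x, -y, -z); pixel columns grow to the right and rows downward; lengths in m; the calibration is good to about 2 mm. A picture is of the moment at which its call begins: read the wrist's pose just before it. There is no depth.
- manip.job_done(): hands the job in; it is judged then, once.
The state is a dict: "t": time; "qpos": joint angles; "joint_vel": joint speeds; "tau": joint torques, N m; "tool_pos": TCP position; "tcp_rot": TCP orientation; "ft_force": force on the tool from outside, world axes, zero at the start; "wrist_torque": the same for the moment, N m; "grip_width": finger opening in m; "gripper_force": force on a finger pad.
Only numpy, scipy, OpenCV 4.12 (cv2) and the standard library are available. Lean on these libraries where they do the work, as an engineer would, in place of code of your own. Each camera call takes 0.05 s, during which the arm holds its last target. There are 200 camera calls.

TASK

The teal handle in the nest of the blue hand press has just been glued and must be kept under pressure. First push the press's yellow-framed guard flap up until it is fully shut; only then press the lever on the press's right-hand side down until it stands in the green part of the scale, never letting it go into the red. Finish while still holding the lever down in the green with the guard shut - do not let go at the end - and do not disturb the glue bottle, whisk head and marker pen lying around.

Things in the scene. Friction and masses are not known exactly. Their poses are not given: they have to be found in the camera images.
- press: Blue hand press fixed on the bench. Origin: centre of the underside of its base (150 mm in x, 220 mm in y, 18 mm thick); x to its back, y to its left, z up; its front faces -x. Head block x -18 to 62, y -35 to 35 mm, 217 mm high. Lever on the -y side; beside its arm (y -121 to -103 mm) a curved scale rim, 110 mm radius about the pivot, from the top: white, green, white, red. The arm is the pointer.
- guard (a joint): Guard flap: clear panel in a yellow frame, 205 wide, 95 high, 8 mm thick, hinged along its lower edge at the press's front. Value = opening in rad: 0 fully shut (upright, at its stop); grows as the top edge leans out to the front and down, to 1.3. Starts 0.6 to 1.05 open. Stiff hinge: it stays where left; 2 to 4 N at the top edge move it.
- guard_hinge (a point): Middle of the guard's hinge axis, at (-78, 0, 22) mm in the press's frame; the axis runs along the press's y.
- guard_edge (a point): Middle of the guard's top edge on its outer face, 95 mm from the hinge axis; moves with the guard.
- lever (a joint): Lever angle in rad: 0 at rest (spring returned, arm rising 0.60 rad above level towards the front), grows as the grip is pressed down; stop at 0.8. Arm elevation = 0.60 - value. Green part of the scale: 0.34 to 0.52; red: 0.62 and more. A spring drives the lever back up: at the grip about 4 N are needed to start it and about 8 to 9 N to hold it in the green.
- lever_pivot (a point): Lever's pivot, at (20, -135, 180) mm in the press's frame; the axis runs along the press's y.
- lever_grip (a point): Centre of the lever's black cross grip, a bar 24 mm in diameter and 56 mm long along the press's y, 170 mm from the pivot; moves with the lever.
- pad: Round black rubber pad, 34 mm across, 12 mm thick, sprung at the foot of the ram; origin at the centre of its underside. The ram goes down 30 mm per rad of the lever; the pad meets the handle at a lever value of about 0.17 and then presses on it with its own spring (about 10 N in the green).
- bonded_handle: Teal tool handle, 170 x 31 x 23 mm, lying loose along the press's y in the nest under the ram; origin at the centre of its underside, 30 mm above the bench. Not to be handled.
- glue: White glue bottle with red nozzle, 42 mm across, 121 mm tall, standing on the bench; origin at the centre of its underside. Bystander.
- whisk: Loose metal whisk head, 144 x 35 x 39 mm, lying on the bench; origin below its centre. Bystander.
- pen: White marker pen with blue cap, 147 x 18 x 20 mm, lying on the bench; origin below its centre. Bystander.

How it is judged:
By the outcome, as a careful person would: the job done as asked, in the order asked, and still so for the second after the job is handed in, while the arm keeps its last pose, push and grip.
It also fails if it takes over 48 s, if anything falls off the work surface, if the arm or the gripper's body presses on something with over 40 N, if the wrist force passes 120 N, or if a joint passes its speed limit or range.

## Working session

There is one attempt and no reset: what is moved stays moved. The work goes in short steps, Python scripts to look and compute and a tool call to move; the robot and the scene stay as the last step left them, time stands still between calls to the robot, and variables do not carry over. Pictures are saved under pics/ and viewed, at most 10 in all, crops included, and the job is handed in when it is done.

Besides the shell and the picture viewer there is one more tool, called after ">>>" as name(argument=value, ...) on one line, values as JSON. jog_arm: Moves the arm, as the interface text tells. Its arguments: {"type":"object","properties":{"steps":{"type":"array","items":{"type":"array"}},"squeeze":{"type":"number"}},"required":["steps"]}

```bash
mkdir -p pics; ls
python3 - <<'E'
from plant import manip
import cv2,numpy as np
for n in("side","top"):
    c=manip.camera(n); cv2.imwrite(f"pics/{n}0.png",cv2.resize(c["pixels"][:,:,::-1],(800,600),interpolation=cv2.INTER_CUBIC))
    print(n,[ (k,np.round(v,4).tolist() if not np.isscalar(v) else v) for k,v in c.items() if k!="pixels"])
print(manip.get_obs())
E
```

```text
pics
side [('vfov', 48.8854807399362), ('cx', 259.3428268361873), ('cy', 194.82577377639265), ('camera_from_world', [[0.9918, -0.1274, -0.003, -0.5841], [0.0713, 0.5356, 0.8414, -0.2132], [-0.1056, -0.8348, 0.5403, -1.207], [0.0, 0.0, 0.0, 1.0]])]
top [('vfov', 53.35976600486986), ('cx', 254.123851808456), ('cy', 186.09856486308888), ('camera_from_world', [[0.009, -0.9999, -0.0079, 0.0369], [0.9833, 0.0074, 0.1819, -0.5922], [-0.1819, -0.0094, 0.9833, -1.1221], [0.0, 0.0, 0.0, 1.0]])]
{'t': 0.1, 'qpos': array([ 1.02598396e+00,  2.76547913e-01,  1.50601133e+00, -1.67385737e-05,
        1.36074666e+00, -1.21003954e-01]), 'joint_vel': array([-0.000941  , -0.00198652, -0.00386236, -0.0007595 ,  0.00103065,
        0.00075924]), 'tau': array([ 1.98870104e-03, -4.17699087e+01, -2.46404564e+01,  8.42021655e-05,
        5.80130465e-03,  3.14911165e-05]), 'tool_pos': array([0.23621736, 0.52370269, 0.23051511]), 'tcp_rot': array([-3.13988995e+00, -1.90559909e-04,  2.71778758e+00]), 'ft_force': array([-0.08502659, -1.37437096,  0.28890167]), 'wrist_torque': array([0.08430682, 0.01462319, 0.02017193]), 'gripper_force': 0.0, 'grip_width': 0.08533957480223542}
```

View pics/side0.png

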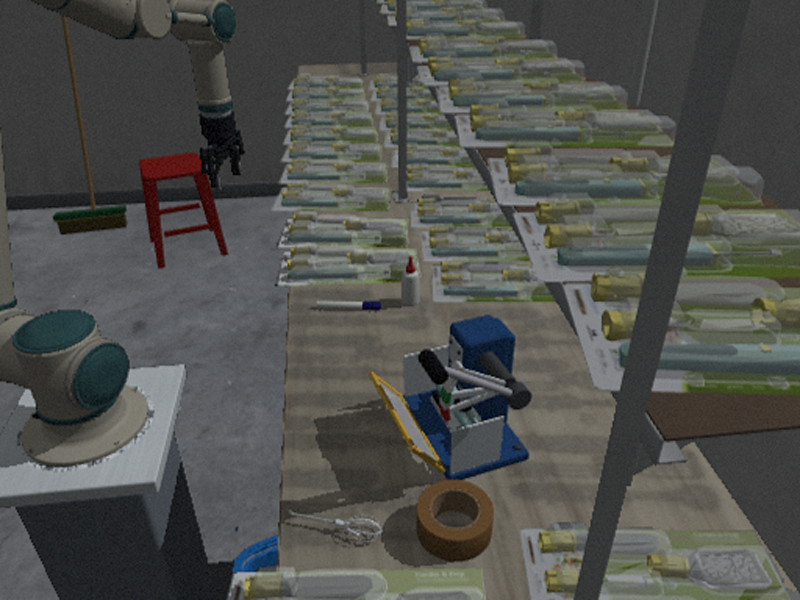

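View pics/top0.png

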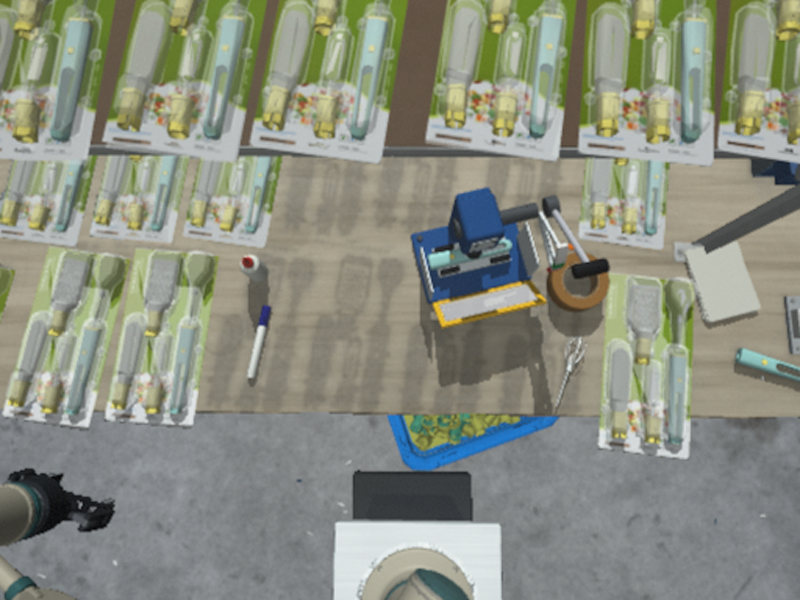

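```bash
cat > h.py <<'E'
from plant import manip
import cv2,numpy as np
from scipy.optimize import least_squares
from scipy.spatial.transform import Rotation as Ro
def proj(c,P):
    P=np.atleast_2d(P); q=P@c["camera_from_world"][:3,:3].T+c["camera_from_world"][:3,3]
    f=192/np.tan(np.radians(c["vfov"])/2)
    return np.c_[c["cx"]-f*q[:,0]/q[:,2], c["cy"]+f*q[:,1]/q[:,2]]
def w(p,P):  # press -> world
    P=np.atleast_2d(P); s,k=np.sin(p[2]),np.cos(p[2])
    return np.c_[p[0]+k*P[:,0]-s*P[:,1], p[1]+s*P[:,0]+k*P[:,1], P[:,2]]
def grip(v): e=.6-v; return [.02-.17*np.cos(e),-.135,.18+.17*np.sin(e)]
def gd(g,y,r=.095,d=0): # guard point at radius r, outer offset d
    return [-.078-r*np.sin(g)-d*np.cos(g),y,.022+r*np.cos(g)-d*np.sin(g)]
E
cat > fit.py <<'E'
from h import *
cs={n:manip.camera(n) for n in("side","top")}
B=lambda x,y,z:(lambda p:[x,y,z])
obs=[("top",B(.075,.11,.018),(412,235)),
("top",lambda p:grip(0),(590,268)),("side",lambda p:grip(0),(433,366)),
("top",lambda p:gd(p[3],.1025),(437,325)),("top",lambda p:gd(p[3],-.1025),(545,300)),("side",lambda p:gd(p[3],.1025),(372,375)),
("side",B(.075,-.11,.018),(527,455)),("side",B(-.075,-.11,0.01),(447,475)),
("top",B(.062,.035,.217),(455,193)),("top",B(.062,-.035,.217),(492,188))]
def res(p): return np.concatenate([proj(cs[n],w(p,f(p)))[0]-np.array(o)*.64 for n,f,o in obs])
s=least_squares(res,[.6,-.1,.2,.8],loss="soft_l1",f_scale=2)
p=s.x; print(p.round(4)); print(res(p).reshape(-1,2).round(1).tolist())
np.save("p.npy",p)
ims=[]
for n,(x0,y0,x1,y1) in(("side",(225,190,350,315)),("top",(255,110,400,235))):
    im=cv2.resize(cs[n]["pixels"][y0:y1,x0:x1,::-1],None,fx=600/(y1-y0)*.65,fy=600/(y1-y0)*.65,interpolation=cv2.INTER_CUBIC); k=600/(y1-y0)*.65
    def ln(a,col=(255,0,255)):
        q=((proj(cs[n],w(p,a))-[x0,y0]+.5)*k).astype(int); cv2.polylines(im,[q],False,col,1)
    for z in(0,.018): ln([[a,b,z] for a,b in((-.075,-.11),(.075,-.11),(.075,.11),(-.075,.11),(-.075,-.11))])
    ln([[a,b,.217] for a,b in((-.018,-.035),(.062,-.035),(.062,.035),(-.018,.035),(-.018,-.035))],(0,255,0))
    ln([gd(p[3],-.1025,0),gd(p[3],-.1025),gd(p[3],.1025),gd(p[3],.1025,0),gd(p[3],-.1025,0)],(0,0,255))
    ln([[.02,-.135,.18],grip(0)],(255,255,0)); ims.append(im)
cv2.imwrite("pics/fit.png",np.hstack(ims)); print(np.hstack(ims).shape)
f={"glue":((404,300),(250,264)),}
# bystanders on z=0 from the top picture
c=cs["top"]; 
for nm,o in (("glue",(252,272)),("pen1",(265,308)),("pen2",(250,378)),("whisk1",(577,340)),("whisk2",(557,410)),("tape",(578,282))):
    r=least_squares(lambda a:(proj(c,[a[0],a[1],.01])[0]-np.array(o)*.64),[.6,0]).x; print(nm,r.round(3))
E
python3 fit.py
```

```text
[ 0.6773 -0.108   0.2316  0.672 ]
[[-1.2, -2.6], [-0.7, -0.3], [-1.1, -0.9], [1.9, -0.3], [0.3, 0.4], [-1.4, -3.4], [1.8, -2.1], [0.8, 2.6], [0.2, 2.3], [1.4, 0.0]]
(390, 842, 3)
glue [0.637 0.342]
pen1 [0.562 0.311]
pen2 [0.421 0.334]
whisk1 [ 0.502 -0.321]
whisk2 [ 0.364 -0.275]
tape [ 0.621 -0.328]
```

```bash
python3 -c "
import cv2;i=cv2.imread('pics/fit.png');cv2.imwrite('pics/fit1.png',cv2.resize(i,(800,370)))"
```

```text
(no output)
```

View pics/fit1.png

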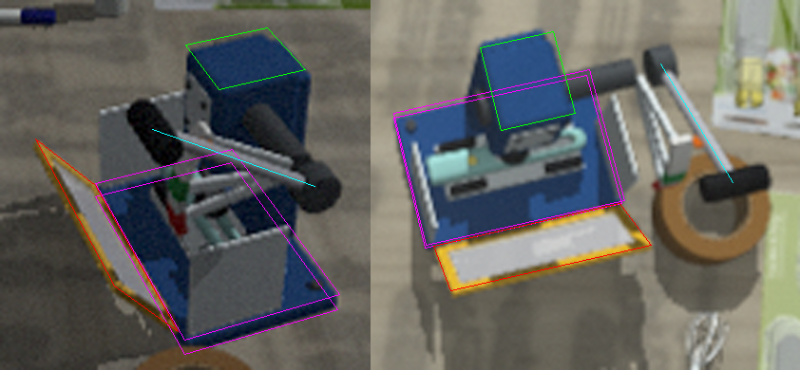

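```bash
cat >> h.py <<'E'
def go(pos,yaw=None,tilt=0):
    o=manip.get_obs(); R=Ro.from_euler("xyz",o["tcp_rot"])
    p=np.load("p.npy"); T=Ro.from_euler("xyz",[np.pi,0,p[2]+np.pi/2])
    d=R.inv().apply(np.array(pos)-o["tool_pos"])*1000; r=(R.inv()*T).as_rotvec(degrees=True)
    print("to",np.round(pos,4),"shift",d.round(1),"turn",r.round(1),"| t",round(o["t"],2),"F",o["ft_force"].round(1))
E
python3 - <<'E'
from h import *
p=np.load("p.npy")
go(w(p,[-.185,.02,.20])[0]); go(w(p,[-.185,.02,.075])[0])
E
```

```text
to [ 0.4926 -0.131   0.2   ] shift [-503.  -491.5   31.2] turn [-0.1  0.  52.4] | t 0.2 F [ 0.1 -0.  -0.3]
to [ 0.4926 -0.131   0.075 ] shift [-503.  -491.4  156.2] turn [-0.1  0.  52.4] | t 0.2 F [ 0.1 -0.  -0.3]
```

>>> jog_arm(steps=[[1, [-42, -41, 2], [0, 0, 5]], [1, [-84, -82, 5], [0, 0, 9]], [1, [-126, -123, 8], [0, 0, 13]], [1, [-168, -164, 10], [0, 0, 18]], [1, [-210, -205, 13], [0, 0, 22]], [1, [-252, -246, 15], [0, 0, 26]], [1, [-294, -287, 18], [0, 0, 31]], [1, [-336, -328, 20], [0, 0, 35]]])

```text
t: 1.2
tool_pos: [0.4082, 0.0852, 0.2113]
tcp_rot: [3.141, 0.0, 2.105]
ft_force: [0.7, 0.3, -0.1]
grip_width: -0.0
gripper_force: 0.0
```

Run:
```python
from h import *
p=np.load("p.npy")
go(w(p,[-.185,.02,.20])[0]); go(w(p,[-.185,.02,.075])[0])
```

```text
to [ 0.4926 -0.131   0.2   ] shift [-229.1  -37.3   11.3] turn [ 0.  -0.  17.3] | t 1.2 F [ 0.7  0.3 -0.1]
to [ 0.4926 -0.131   0.075 ] shift [-229.1  -37.4  136.3] turn [ 0.  -0.  17.3] | t 1.2 F [ 0.7  0.3 -0.1]
```

>>> jog_arm(steps=[[1, [-46, -8, 3], [0, 0, 4]], [1, [-92, -15, 6], [0, 0, 8]], [1, [-138, -23, 9], [0, 0, 12]], [1, [-184, -30, 11], [0, 0, 17]], [1, [-229, -37, 20], [0, 0, 17]], [1, [-229, -37, 70], [0, 0, 17]], [1, [-229, -37, 115], [0, 0, 17]], [1, [-229, -37, 136], [0, 0, 17]]])

```text
t: 2.2
tool_pos: [0.4912, -0.1283, 0.0726]
tcp_rot: [-3.138, -0.003, 1.81]
ft_force: [-0.3, -0.1, -0.3]
grip_width: 0.0001
gripper_force: 0.0
```

```bash
cat > shot.py <<'E'
import sys; from h import *
n=sys.argv[1]; ims=[]
for c,(x0,y0,x1,y1) in(("side",(200,150,360,320)),("top",(240,90,400,260))):
    im=manip.camera(c)["pixels"][y0:y1,x0:x1,::-1]
    ims.append(cv2.resize(im,(400,425),interpolation=cv2.INTER_CUBIC))
cv2.imwrite(f"pics/{n}.png",np.hstack(ims))
E
python3 shot.py a
python3 - <<'E'
from h import *
p=np.load("p.npy"); go(w(p,[-.185,.02,.075])[0])
E
```

```text
to [ 0.4926 -0.131   0.075 ] shift [-3.3  1.  -2.3] turn [-0.3 -0.2  0.4] | t 2.3 F [-0.4 -0.4  0.2]
```

View pics/a.png

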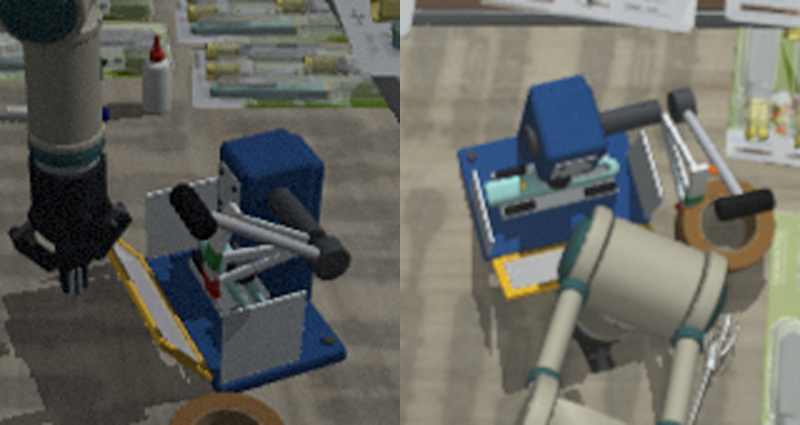

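>>> jog_arm(steps=[[1, [-3, -15, -2], [0, 0, 10]], [1, [-3, -20, -2], [0, 0, 20]], [1, [-3, -20, -2], [0, 0, 30]], [1, [-3, -20, -2], [0, 0, 40]], [1, [-3, -20, -2], [0, 0, 50]], [1, [-3, -20, -2], [0, 0, 60]], [1, [-3, -15, -2], [0, 0, 70]], [1, [-3, 0, -2], [0, 0, 80]]])

```text
t: 3.3
tool_pos: [0.4942, -0.1319, 0.0787]
tcp_rot: [3.14, -0.001, 0.408]
ft_force: [-0.0, 0.1, 0.6]
grip_width: 0.0001
gripper_force: 0.0
```

```bash
sed -i 's/p\[2\]+np.pi\/2\]/p[2]]/' h.py
python3 - <<'E'
from h import *
p=np.load("p.npy"); 
for x in(-.185,-.15,-.12,-.09): go(w(p,[x,.02,.08])[0])
E
```

```text
to [ 0.4926 -0.131   0.08  ] shift [-1.1 -1.4 -1.3] turn [ 0.1 -0.1 10.1] | t 3.3 F [-0.   0.1  0.6]
to [ 0.5267 -0.123   0.08  ] shift [33.4  4.7 -1.2] turn [ 0.1 -0.1 10.1] | t 3.3 F [-0.   0.1  0.6]
to [ 0.5559 -0.1161  0.08  ] shift [62.9 10.  -1.2] turn [ 0.1 -0.1 10.1] | t 3.3 F [-0.   0.1  0.6]
to [ 0.5851 -0.1092  0.08  ] shift [92.4 15.2 -1.2] turn [ 0.1 -0.1 10.1] | t 3.3 F [-0.   0.1  0.6]
```

>>> jog_arm(steps=[[1, [4, 0, -1], [0, 0, 8]], [1, [14, 2, -1], [0, 0, 10]], [1, [22, 3, -1], [0, 0, 10]], [1, [31, 4, -1], [0, 0, 10]], [1, [40, 6, -1], [0, 0, 10]], [1, [50, 7, -1], [0, 0, 10]], [1, [60, 9, -1], [0, 0, 10]], [1, [66, 10, -1], [0, 0, 10]]])

```text
t: 4.3
tool_pos: [0.5578, -0.1142, 0.0784]
tcp_rot: [-3.141, 0.002, 0.24]
ft_force: [-3.4, -0.7, 3.4]
grip_width: 0.0002
gripper_force: 1.8
```

```bash
python3 shot.py b
python3 - <<'E'
from h import *
p=np.load("p.npy"); 
for x in(-.1,-.09): go(w(p,[x,.02,.08])[0])
E
```

```text
to [ 0.5754 -0.1115  0.08  ] shift [16.7  1.5 -1.7] turn [-0.  -0.   0.5] | t 4.4 F [-1.3  0.1  1.2]
to [ 0.5851 -0.1092  0.08  ] shift [26.7  1.5 -1.7] turn [-0.  -0.   0.5] | t 4.4 F [-1.3  0.1  1.2]
```

View pics/b.png

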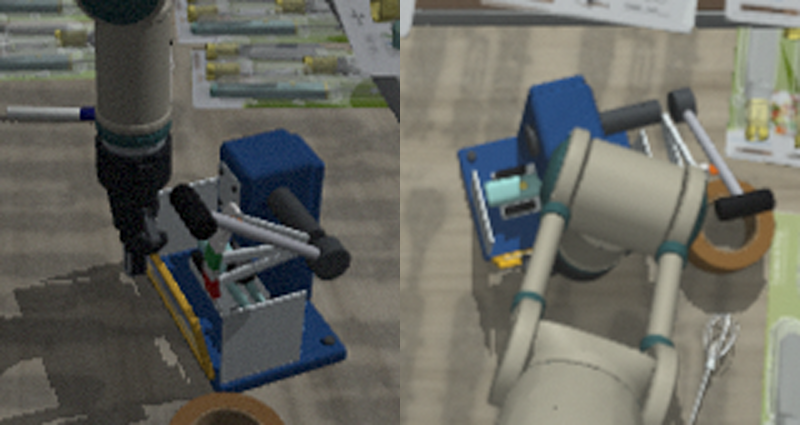

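>>> jog_arm(steps=[[1, [3, 0, -2], [0, 0, 0]], [1, [6, 0, -2], [0, 0, 0]], [1, [9, 1, -2], [0, 0, 0]], [1, [12, 1, -2], [0, 0, 0]], [1, [15, 1, -2], [0, 0, 0]], [1, [17, 1, -2], [0, 0, 0]], [1, [19, 1, -2], [0, 0, 0]], [1, [20, 1, -2], [0, 0, 0]]])

```text
t: 5.4
tool_pos: [0.5782, -0.1107, 0.0804]
tcp_rot: [3.141, -0.0, 0.239]
ft_force: [-2.4, 0.1, 1.3]
grip_width: -0.0
gripper_force: 1.3
```

>>> jog_arm(steps=[[1, [1, 0, 0], [0, 0, 0]], [1, [2, 0, 0], [0, 0, 0]], [1, [3, 0, 0], [0, 0, 0]], [1, [4, 0, 0], [0, 0, 0]], [1, [5, 0, 0], [0, 0, 0]], [1, [6, 0, 0], [0, 0, 0]], [1, [7, 0, 0], [0, 0, 0]], [1, [7, 0, 0], [0, 0, 0]]])

```text
t: 6.4
tool_pos: [0.58, -0.1101, 0.0803]
tcp_rot: [-3.141, 0.01, 0.241]
ft_force: [-12.5, -5.2, 8.6]
grip_width: 0.0003
gripper_force: 6.8
```

```bash
python3 shot.py c; python3 -c "
from h import *
p=np.load('p.npy')
c=manip.camera('side')
for g in(0,.1,p[3]): print(g,(proj(c,w(p,[gd(g,.1025),gd(g,-.1025)]))-[200,150])*2.5)"
```

```text
0 [[141.26098575 190.18062092]
 [214.66488469 309.56436819]]
0.1 [[133.30426026 192.33768459]
 [205.62883291 312.36061373]]
0.6720420727080666 [[ 91.58964284 216.40451365]
 [157.53836915 340.69745054]]
```

View pics/c.png

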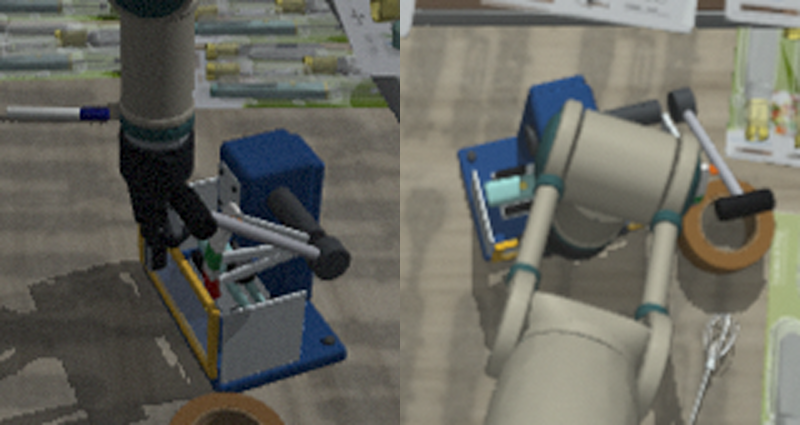

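>>> jog_arm(steps=[[1, [-15, 0, 0], [0, 0, 0]], [1, [-40, 0, 0], [0, 0, 0]], [1, [-60, 0, -20], [0, 0, 0]], [1, [-60, 0, -70], [0, 0, 0]], [1, [-60, 0, -120], [0, 0, 0]], [1, [-60, 0, -170], [0, 0, 0]], [1, [-60, 0, -220], [0, 0, 0]], [1, [-60, 0, -250], [0, 0, 0]]])

```text
t: 7.55
tool_pos: [0.5278, -0.1231, 0.3333]
tcp_rot: [3.139, -0.006, 0.24]
ft_force: [0.4, -0.0, -0.3]
grip_width: 0.0003
gripper_force: 0.0
```

Run:
```python
from h import *
p=np.load("p.npy"); 
g=grip(0); go(w(p,[g[0],-.138,.315])[0])
```

```text
to [ 0.5919 -0.2699  0.315 ] shift [ 27.2 157.8  18.8] turn [ 0.1 -0.3  0.5] | t 7.55 F [ 0.4 -0.  -0.3]
```

>>> jog_arm(steps=[[1, [4, 20, 0], [0, 0, 0]], [1, [8, 50, 0], [0, 0, 0]], [1, [14, 80, 0], [0, 0, 0]], [1, [20, 115, 5], [0, 0, 0]], [1, [25, 145, 8], [0, 0, 0]], [1, [27, 158, 12], [0, 0, 0]], [1, [27, 158, 18], [0, 0, 0]], [1, [27, 158, 18], [0, 0, 0]]])

```text
t: 8.55
tool_pos: [0.5894, -0.2691, 0.3112]
tcp_rot: [-3.139, 0.001, 0.24]
ft_force: [-0.0, 0.6, 0.6]
grip_width: 0.0002
gripper_force: 0.0
```

Run:
```python
from h import *
p=np.load("p.npy"); o=manip.get_obs()
T=Ro.from_euler("xyz",o["tcp_rot"]); g=grip(0)
go(w(p,[g[0],-.138,.288])[0])
ims=[]
c=manip.camera("wrist"); M=np.array(c["mount"]); 
E=np.eye(4); E[:3,:3]=T.as_matrix(); E[:3,3]=o["tool_pos"]; c["camera_from_world"]=np.linalg.inv(E@M)
im=c["pixels"][:,:,::-1].copy()
q=proj(c,np.vstack([w(p,[[g[0],-.107,g[2]],[g[0],-.163,g[2]],[.02,-.135,.18]]),o["tool_pos"]]))
print(q.round()); 
ims.append(cv2.resize(im,(533,400)))
s=manip.camera("side")["pixels"][150:310,240:347,::-1]; ims.append(cv2.resize(s,(267,400),interpolation=cv2.INTER_CUBIC))
cv2.imwrite("pics/d.png",np.hstack(ims))
```

```text
to [ 0.5919 -0.2699  0.288 ] shift [ 2.2  1.4 23.2] turn [-0.1  0.1  0.5] | t 8.55 F [-0.   0.6  0.6]
[[204. 225.]
 [301. 226.]
 [256. -12.]
 [255. 260.]]
```

View pics/d.png

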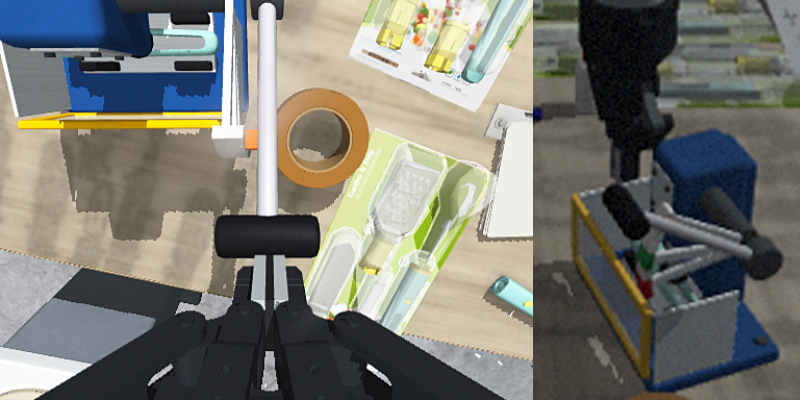

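Run:
```python
from h import *
p=np.load("p.npy")
for v in(0,.1,.2,.3,.4,.43): g=grip(v); print(v); go(w(p,[g[0],-.138,g[2]+.012])[0])
```

```text
0
to [ 0.5919 -0.2699  0.288 ] shift [ 1.8  1.3 24.6] turn [-0.  -0.   0.5] | t 8.65 F [-0.5 -0.7  1.3]
0.1
to [ 0.5832 -0.272   0.2735] shift [-7.1  1.2 39.1] turn [-0.  -0.   0.5] | t 8.65 F [-0.5 -0.7  1.3]
0.2
to [ 0.576  -0.2737  0.2582] shift [-14.5   1.2  54.4] turn [-0.  -0.   0.5] | t 8.65 F [-0.5 -0.7  1.3]
0.3
to [ 0.5703 -0.275   0.2422] shift [-20.3   1.1  70.3] turn [-0.  -0.   0.5] | t 8.65 F [-0.5 -0.7  1.3]
0.4
to [ 0.5663 -0.276   0.2258] shift [-24.6   1.1  86.8] turn [-0.  -0.   0.5] | t 8.65 F [-0.5 -0.7  1.3]
0.43
to [ 0.5653 -0.2762  0.2208] shift [-25.5   1.1  91.8] turn [-0.  -0.   0.5] | t 8.65 F [-0.5 -0.7  1.3]
```

>>> jog_arm(steps=[[1, [2, 1, 10], [0, 0, 0]], [1, [2, 1, 18], [0, 0, 0]], [1, [2, 1, 22], [0, 0, 0]], [1, [1, 1, 26], [0, 0, 0]], [1, [-1, 1, 29], [0, 0, 0]], [1, [-3, 1, 32], [0, 0, 0]], [1, [-5, 1, 36], [0, 0, 0]], [1, [-7, 1, 39], [0, 0, 0]]])

```text
t: 9.65
tool_pos: [0.5827, -0.2728, 0.2745]
tcp_rot: [3.141, 0.0, 0.239]
ft_force: [-2.5, 0.8, 5.5]
grip_width: 0.0003
gripper_force: 3.0
```

Run:
```python
from h import *
p=np.load("p.npy")
for v in(.1,.2,.3,.4,.43): g=grip(v); print(v); go(w(p,[g[0],-.138,g[2]+.012])[0])
```

```text
0.1
to [ 0.5832 -0.272   0.2735] shift [ 0.6 -0.7  1. ] turn [0.  0.  0.4] | t 9.65 F [-2.5  0.8  5.5]
0.2
to [ 0.576  -0.2737  0.2582] shift [-6.7 -0.7 16.3] turn [0.  0.  0.4] | t 9.65 F [-2.5  0.8  5.5]
0.3
to [ 0.5703 -0.275   0.2422] shift [-12.6  -0.8  32.2] turn [0.  0.  0.4] | t 9.65 F [-2.5  0.8  5.5]
0.4
to [ 0.5663 -0.276   0.2258] shift [-16.8  -0.8  48.7] turn [0.  0.  0.4] | t 9.65 F [-2.5  0.8  5.5]
0.43
to [ 0.5653 -0.2762  0.2208] shift [-17.7  -0.8  53.7] turn [0.  0.  0.4] | t 9.65 F [-2.5  0.8  5.5]
```

Contact is as predicted; continue down the arc to about 0.38.

>>> jog_arm(steps=[[1, [-3, -1, 6], [0, 0, 0]], [1, [-5, -1, 12], [0, 0, 0]], [1, [-8, -1, 19], [0, 0, 0]], [1, [-10, -1, 26], [0, 0, 0]], [1, [-12, -1, 32], [0, 0, 0]], [1, [-14, -1, 38], [0, 0, 0]], [1, [-16, -1, 44], [0, 0, 0]], [1, [-16, -1, 46], [0, 0, 0]]])

```text
t: 10.65
tool_pos: [0.565, -0.2772, 0.2291]
tcp_rot: [3.139, 0.004, 0.239]
ft_force: [-8.4, -2.0, 10.4]
grip_width: -0.0001
gripper_force: 5.4
```

Run:
```python
from h import *
p=np.load("p.npy"); o=manip.get_obs(); E=np.eye(4); E[:3,:3]=Ro.from_euler("xyz",o["tcp_rot"]).as_matrix(); E[:3,3]=o["tool_pos"]
for v in(.4,.43): g=grip(v); go(w(p,[g[0],-.138,g[2]+.012])[0])
c=manip.camera("wrist"); im1=cv2.resize(c["pixels"][:,:,::-1],(533,400))
c["camera_from_world"]=np.linalg.inv(E@np.array(c["mount"]))
s=manip.camera("side")
for v in(.34,.38,.43,.52): g=grip(v); print(v,(proj(c,w(p,g))*1.041)[0].round(),"side",((proj(s,w(p,g))-[250,180])*4.2+[533,0])[0].round())
im=cv2.resize(s["pixels"][180:275,250:313,::-1],(267,400),interpolation=cv2.INTER_CUBIC)
cv2.imwrite("pics/e.png",np.hstack([im1,im]))
```

```text
to [ 0.5663 -0.276   0.2258] shift [ 1.5 -0.9  3.3] turn [0.1 0.2 0.4] | t 10.65 F [-8.4 -2.  10.4]
to [ 0.5653 -0.2762  0.2208] shift [ 0.6 -0.9  8.3] turn [0.1 0.2 0.4] | t 10.65 F [-8.4 -2.  10.4]
0.34 [257. 258.] side [598. 314.]
0.38 [257. 254.] side [595. 325.]
0.43 [258. 249.] side [592. 337.]
0.52 [259. 240.] side [588. 360.]
```

View pics/e.png

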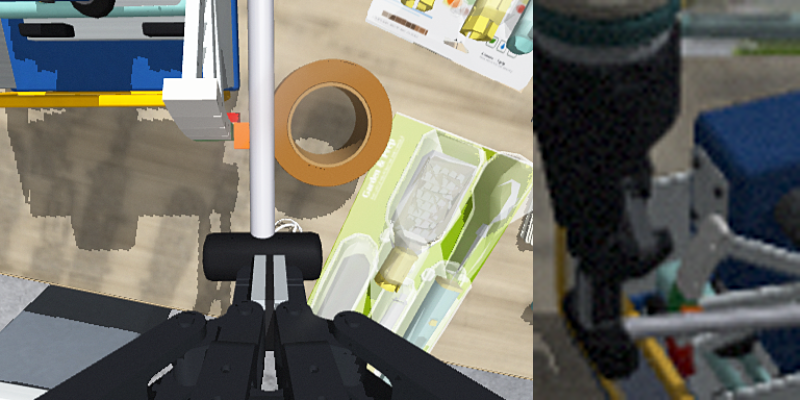

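>>> jog_arm(steps=[[1, [-1, 0, 1], [0, 0, 0]], [1, [-1, 0, 2], [0, 0, 0]], [1, [-2, 0, 3], [0, 0, 0]], [1, [-2, 0, 4], [0, 0, 0]], [1, [-2, 0, 5], [0, 0, 0]], [1, [-2, 0, 6], [0, 0, 0]], [1, [-2, 0, 7], [0, 0, 0]], [1, [-2, 0, 7], [0, 0, 0]]])

```text
t: 11.75
tool_pos: [0.5633, -0.2777, 0.2224]
tcp_rot: [3.139, 0.004, 0.239]
ft_force: [-8.1, -1.2, 10.1]
grip_width: 0.0
gripper_force: 5.1
```

Run:
```python
from h import *
p=np.load("p.npy"); o=manip.get_obs(); E=np.eye(4); E[:3,:3]=Ro.from_euler("xyz",o["tcp_rot"]).as_matrix(); E[:3,3]=o["tool_pos"]
print("v from z",.6-np.arcsin((o["tool_pos"][2]-.012-.18)/.17))
for v in(.4,.43): g=grip(v); go(w(p,[g[0],-.138,g[2]+.012])[0])
c=manip.camera("top"); s=manip.camera("side")
A=lambda v,r:[.02-r*np.cos(.6-v),-.135,.18+r*np.sin(.6-v)]
im=cv2.resize(s["pixels"][220:280,260:340,::-1],(800,600),interpolation=cv2.INTER_CUBIC)
for v,col in((.34,(0,255,0)),(.43,(255,255,0)),(.52,(0,255,0)),(.62,(0,0,255))):
    q=((proj(s,w(p,[A(v,.0),A(v,.15)]))-[260,220]+.5)*10).astype(int); cv2.line(im,tuple(map(int,q[0])),tuple(map(int,q[1])),col,1)
cv2.imwrite("pics/f.png",im)
```

```text
v from z 0.42047273888738856
to [ 0.5663 -0.276   0.2258] shift [ 3.3 -0.9 -3.4] turn [0.2 0.2 0.4] | t 11.75 F [-8.1 -1.2 10.1]
to [ 0.5653 -0.2762  0.2208] shift [ 2.4 -1.   1.6] turn [0.2 0.2 0.4] | t 11.75 F [-8.1 -1.2 10.1]
```

View pics/f.png

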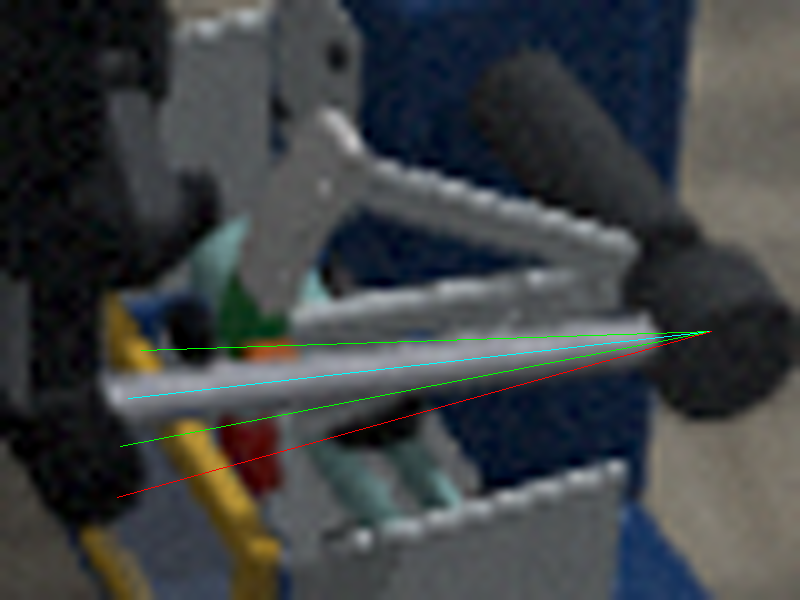

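Run:
```python
from h import *
p=np.load("p.npy"); s=manip.camera("side")
for y in(-.103,-.121):
  for v in(.2,.34,.42,.52,.62,.8):
    e=.6-v; print(y,v,((proj(s,w(p,[.02-.11*np.cos(e),y,.18+.11*np.sin(e)]))-[260,220]+.5)*10)[0].round())
o=manip.get_obs(); print(o["t"],o["ft_force"],o["tool_pos"])
```

```text
-0.103 0.2 [266. 205.]
-0.103 0.34 [244. 259.]
-0.103 0.42 [235. 290.]
-0.103 0.52 [228. 328.]
-0.103 0.62 [225. 364.]
-0.103 0.8 [232. 426.]
-0.121 0.2 [298. 252.]
-0.121 0.34 [275. 307.]
-0.121 0.42 [266. 338.]
-0.121 0.52 [259. 376.]
-0.121 0.62 [256. 413.]
-0.121 0.8 [262. 475.]
11.9 [-7.47800941 -1.25832276 10.35907417] [ 0.56324832 -0.2776998   0.22241098]
```

>>> jog_arm(steps=[[1, [0, 0, 0], [0, 0, 0]], [1, [0, 0, 0], [0, 0, 0]], [1, [0, 0, 0], [0, 0, 0]], [1, [0, 0, 0], [0, 0, 0]], [1, [0, 0, 0], [0, 0, 0]], [1, [0, 0, 0], [0, 0, 0]], [1, [0, 0, 0], [0, 0, 0]], [1, [0, 0, 0], [0, 0, 0]]])

```text
t: 12.9
tool_pos: [0.5632, -0.2777, 0.2224]
tcp_rot: [3.139, 0.004, 0.239]
ft_force: [-7.3, -1.2, 10.2]
grip_width: 0.0003
gripper_force: 5.1
```

```bash
python3 -c "
from plant import manip
print(manip.job_done())"
```

```text
the job is handed in; nothing more can be done
None
```

I pushed the guard fully shut, then pressed the lever to about 0.42 (mid-green, never in the red), and handed the job in at about 13 s with the arm still holding it; the glue bottle, whisk head and pen were left untouched.

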